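# Set the warming tray and start it

## Task

Switch on the warming tray under the white mug: with light fingertip pressure, and without gripping anything, turn the tray's big knurled dial click by click until its white pointer line has clicked in at the long mark, and only then press the round start key beside the dial fully down and let it come up again. Do not lift, shift or tip the mug or the other things standing about.

Things in the scene. Friction and masses are not known exactly. Their poses are not given: they have to be found in the camera images.
- tray: steel warming tray, 280 (x) by 330 (y) by 50 mm high, fixed. Origin: centre of its underside, on the worktop (z = 0); x points to its far side, y to its left seen from the robot, z up. Near half: steel panel (top at z = 50 mm), dial axis at x -78, y +55 mm, start key at x -78, y -90 mm; far half: black plate (x -9 to 131 mm, top at 51 mm) under the mug
- dial_top (a point): centre of the dial's flat top face, on its upright axis, 70 mm above the worktop: black rubber disc, 92 mm in diameter, finely ribbed rim, too wide to grip. On a sprung spindle: pressed, it sinks up to 6 mm (4 N at first touch plus 1.2 N per mm) and springs back. A fingertip pressed 4 to 5 mm down, 25 to 38 mm from the axis, and moved in an arc turns it by friction
- dial_unit: the dial's sprung spindle together with the dial it carries; origin on the dial's axis at panel height (20 mm below the dial's top)
- dial (a joint): angle of the dial (rad), growing clockwise as seen from above. Six click positions 0, 0.524, 1.047, 1.571, 2.094, 2.618, one at each mark; the long mark is 2.094. End stops just outside the first and last. It starts at one of the first three; each click takes about 0.05 N m to overcome, and when let go the dial springs to the nearest click
- dial_pointer (a point): outer part of the white pointer line on the dial's top face, 42 mm from the axis. At joint value 0 it lies 75 degrees counter-clockwise (seen from above) from the tray's x direction
- long_mark (a point): the long black mark (14 x 5 mm, the others 5 x 3 mm) on the panel, 58 mm from the dial's axis, 45 degrees clockwise from the tray's x direction. It is the fifth of six marks counted clockwise, spaced 30 degrees
- start_key_top (a point): centre of the top of the round grey start key, 32 mm in diameter, 72 mm above the worktop, standing 10 mm proud of its black housing (48 mm in diameter, 12 mm high) on the panel; pressed straight down 6 mm
- start_key (a joint): travel of the start key (m): 0 up, 0.006 fully down; spring, 5 N when fully down, comes up by itself
- white_mug: loose white mug, 82 mm in diameter, 94 mm high, handle on its far side from the dial; stands on the tray's black plate. Origin: about the centre of its underside; z up
- spoon: loose teaspoon, 132 x 26 x 11 mm, on the worktop to the right of the tray. Origin under its middle
- spice: loose spice jar, 45 mm in diameter, 106 mm high, right of the tray. Origin: centre of its underside
- shaker: loose salt shaker, 44 mm in diameter, 90 mm high, right of the tray. Origin: centre of its underside
- tin: loose round food tin, 75 mm in diameter, 58 mm high, right of the tray. Origin: centre of its underside
- pepper: loose pepper mill, 58 mm in diameter, 170 mm high, far right of the tray. Origin: centre of its underside

How it is judged (in metres and radians):
On the way, in this order (a step that is already met when the one before it is completed fails the run):
1. the dial has clicked in at the long mark (value of joint dial between 1.9744 and 2.2144 rad and velocity of joint dial between -0.2 and 0.2 rad/s), for 0.3 s.
2. the start key is pressed fully down by the fingers, with the dial at the long mark (value of joint dial between 1.9744 and 2.2144 rad and value of joint start_key above 0.0045 m and contact force between the fingers and tray above 0.5 N), for 0.1 s.
At the end, for the whole second after the job is handed in: The dial rests within 0.12 rad of the long mark's click (2.094 rad), the start key is up again (under 1.5 mm), the mug is upright (within 0.1 rad) and every loose thing is within 20 mm of where it stood (value of joint dial between 1.9744 and 2.2144 rad and value of joint start_key below 0.0015 m and velocity of joint dial between -0.05 and 0.05 rad/s and distance of each of white_mug, spoon, spice, shaker, tin, pepper from where it was at the start of the episode below 0.02 m and angle between white_mug's own z axis and vertical below 0.1 rad); the robot touches nothing.
It fails at once if the start key is pressed while the dial is not at the long mark (value of joint start_key above 0.003 m and not (value of joint dial between 1.8344 and 2.3544 rad)).
It fails at once if the dial is pressed hard (over 40 N) (contact force between the fingers and dial_unit above 40 N).
It fails at once if the mug is tipped (angle between white_mug's own z axis and vertical above 0.3 rad).
It fails at once if the mug or another loose thing is lifted, carried or pushed away (over 25 mm) (distance of any of white_mug, spoon, spice, shaker, tin, pepper from where it was at the start of the episode above 0.025 m).
It also fails if it takes over 45 s, if anything falls off the work surface, if the arm or the gripper's body presses on something with over 40 N, if the wrist force passes 120 N, or if a joint passes its speed limit or range.

## Robot

A 7-joint arm with a two-finger parallel gripper is mounted at the origin on a cart in front of the work surface, level with it; the furniture and walls round the work are solid. World frame = base frame: x ahead of the robot, y to its left, z up, the work surface at z = 0. Lengths are in mm, angles in rad, forces in N, time in s.
With the tool pointing down it reaches from about 400 to 850 mm from the base axis. Payload 10.4 kg.
Tool frame: the origin (TCP) lies on the front face of the gripper's body, between the roots of the fingers; the fingertips stand r.tip_reach ahead of it and the grasp point (between the pads) lies 54 mm ahead of it (r.tip_reach is the distance from the TCP to the fingertips, in mm); z points along the fingers, y is the line along which they close (so a half turn about z gives the same grasp; the last joint's range is limited). The gripper opens to 85 mm and grips with 20 to 120 N. Pads are 22 mm wide; open, the fingers measure 114 mm over their backs; the gripper's body (76 mm by 85 mm) begins 54 mm behind the grasp point. The pads swing forward as they close: fully open they stand 13 mm farther back than shut.
Start: joints at [1.259, 0.332, -0.065, 1.46, 0.022, 1.35, -0.088], TCP at [178.019, -599.126, 303.938] pointing down, gripper open.
Joint ranges: [-2.6, 2.6], [-0.5, 2.12], [-1.47, 1.34], [0.16, 2.42], [-1.27, 4.41], [0.06, 2.06], [-2.6, 2.6]. Speed limits (rad/s): [2.22, 2.22, 2.79, 2.79, 3.14, 3.14, 3.14].

## Interface

Orientations are given as a rotation vector (axis times angle).
In Python, from cell import r gives the robot as it stands.
- The arm moves only by the tool step_arm, never from a script. Its argument "moves" is a list that holds one entry, the list of rows, each a list of 5 numbers: the shift along the tool's x, y, z in mm, then the turn about the tool's z in degrees, then the closure, from -1 (fully open) to 1 (shut). In form: [[[x, y, z, roll, gripper], ...]]. A call has 1 to 8 rows; each row shifts and turns the commanded pose from where the row before left it, along the tool's axes as they then stand; what a row does not reach is not made up. A row lasts 1/8 s, in which the tool goes at most 62.5 mm and 10.7 degrees, less where a joint would pass 70% of its speed; a pose out of reach is approached as far as the arm can. A call is refused whole if a number of a shift passes 62.5 or a number of a turn 10.7, either way. A call with a gripper value outside its range is refused whole. The fingers move at their own pace and stop on an object; "force" is the grip in N (left out, the last holds). Time passes only in rows, so rows that do not move let the fingers close. It gives the time, the measured TCP pose, the force, the opening and the grip force at its end, in the units of the state.
- r.state(): the state, without advancing time (a new reading comes with each control period).
- r.grab_frame(name): name is "scene" or "side" or "wrist"; returns the picture (400x640x3 uint8, red, green, blue); there is no depth.
- r.camera_params(name): a dict with "fx", "fy", "cx", "cy" (pixels), "extrinsics" (4x4, takes a point from camera to world coordinates). Camera axes: x right, y up, looking along -z (the intrinsics and any distortion apply to the point x, -y, -z); pixel columns grow to the right and rows downward; lengths in mm; the calibration is good to about 2 mm. A picture is of the moment at which its call begins: read the wrist's pose just before it. camera_params takes no time and is no camera call; for the wrist camera it gives the pose at the moment of the call.
- r.close_job(): hands the job in; it is judged then, once.
The state is a dict: "clock": time; "qpos": joint angles; "qd": joint speeds; "joint_efforts": joint torques, N m; "ee_pos": TCP position; "orientation": TCP orientation; "ft_force": force on the tool from outside, world axes, zero at the start; "ft_torque": the same for the moment, N m; "width": finger opening in mm; "gripper_force": force on a finger pad.
Only numpy, scipy, OpenCV 4.12 (cv2) and the standard library are available. Lean on these libraries where they do the work, as an engineer would, in place of code of your own. Each camera call takes 0.05 s, during which the arm holds its last target. There are 200 camera calls.

## Working session

There is one attempt and no reset: what is moved stays moved. The work goes in short steps, Python scripts to look and compute and a tool call to move; the robot and the scene stay as the last step left them, time stands still between calls to the robot, and variables do not carry over. Pictures are saved under pics/ and viewed, at most 10 in all, crops included, and the job is handed in when it is done.

Besides the shell and the picture viewer there is one more tool, called by a JSON object that holds its "op" and its "data", one argument or row to a line. step_arm: Moves the arm, as the interface text tells. Its arguments: {"type":"object","properties":{"moves":{"type":"array"},"force":{"type":"number"}},"required":["moves"]}

```bash
ls; mkdir -p pics
python3 - <<'E'
from cell import r
import cv2
s=r.state();print(s['clock'],s['ee_pos'],s['orientation'],s['width'],r.tip_reach)
for n in("scene","side"):
    f=r.grab_frame(n);cv2.imwrite(f'pics/{n}0.png',f[:,:,::-1])
    p=r.camera_params(n);print(n,p)
E
```

```text
pics
0.0 [ 177.90326867 -598.87596275  303.13469225] [-3.10757560e+00 -4.51842516e-01  4.25040129e-04] 85.51432727091168 72.6
scene {'fx': 432.61610070660714, 'fy': 432.61610070660714, 'cx': 315.87120102837866, 'cy': 198.09212656061442, 'extrinsics': array([[-8.72384616e-01,  2.39699208e-01, -4.26015694e-01,
         5.43509651e+01],
       [-4.88709906e-01, -4.46192055e-01,  7.49716798e-01,
         5.45400133e+02],
       [-1.03782953e-02,  8.62239491e-01,  5.06394462e-01,
         5.96464374e+02],
       [ 0.00000000e+00,  0.00000000e+00,  0.00000000e+00,
         1.00000000e+00]])}
side {'fx': 513.4766669183693, 'fy': 513.4766669183693, 'cx': 321.0233245162774, 'cy': 205.95370200275264, 'extrinsics': array([[-8.13446040e-01,  4.03880374e-01, -4.18552487e-01,
         6.46551043e+01],
       [-5.81411702e-01, -5.84797033e-01,  5.65661438e-01,
         3.55624563e+02],
       [-1.63086998e-02,  7.03486371e-01,  7.10521606e-01,
         8.47628562e+02],
       [ 0.00000000e+00,  0.00000000e+00,  0.00000000e+00,
         1.00000000e+00]])}
```

View pics/scene0.png

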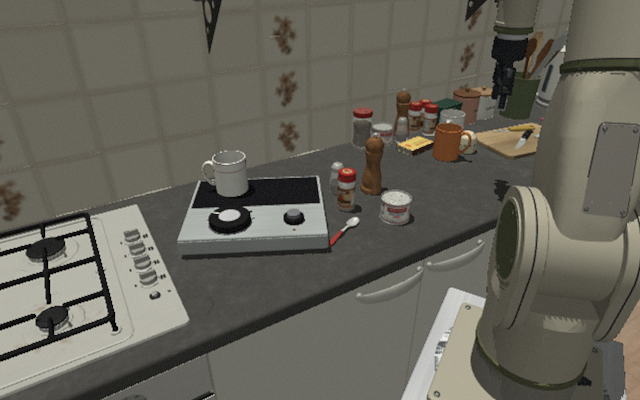

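View pics/side0.png

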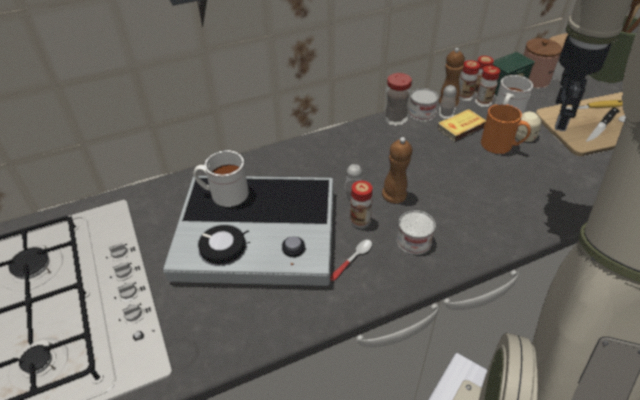

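The tray is seen in both views: in "side", the dial is at about (222,244), the key at (293,245) and the mug at (227,180). The loose things stand to the right of the tray, and the arm is far right. Next I cast rays and look closer at the dial.

```bash
cat > h.py <<'E'
import numpy as np,cv2
from cell import r
def ray(p,uv,z):
    E=p['extrinsics'];d=E[:3,:3]@np.array([(uv[0]-p['cx'])/p['fx'],-(uv[1]-p['cy'])/p['fy'],-1]);o=E[:3,3]
    return o+d*(z-o[2])/d[2]
def proj(p,X):
    E=p['extrinsics'];c=E[:3,:3].T@(np.array(X)-E[:3,3])
    return np.array([p['cx']+p['fx']*c[0]/-c[2],p['cy']+p['fy']*c[1]/c[2]])
E
python3 - <<'E'
from h import *
a=cv2.imread('pics/side0.png');b=cv2.imread('pics/scene0.png')
p=r.camera_params('side');q=r.camera_params('scene')
for uv,z in[((222,244),70),((293,242),72),((193,177),50),((334,178),50),((333,273),50),((167,271),50)]:print('side',uv,ray(p,uv,z).round())
for uv,z in[((230,217),70),((293,214),72),((198,178),50),((321,177),50),((328,247),50),((180,246),50)]:print('scene',uv,ray(q,uv,z).round())
A=cv2.resize(a[165:285,160:345],None,fx=4,fy=4,interpolation=cv2.INTER_CUBIC)
cv2.imwrite('pics/c1.png',A)
E
```

```text
side (222, 244) [623. -64.  70.]
side (293, 242) [ 509. -148.   72.]
side (193, 177) [ 835. -187.   50.]
side (334, 178) [ 563. -370.   50.]
side (333, 273) [ 409. -144.   50.]
side (167, 271) [678.  37.  50.]
scene (230, 217) [626. -70.  70.]
scene (293, 214) [ 506. -145.   72.]
scene (198, 178) [ 850. -206.   50.]
scene (321, 177) [ 557. -369.   50.]
scene (328, 247) [393. -99.  50.]
scene (180, 246) [669.  46.  50.]
```

View pics/c1.png

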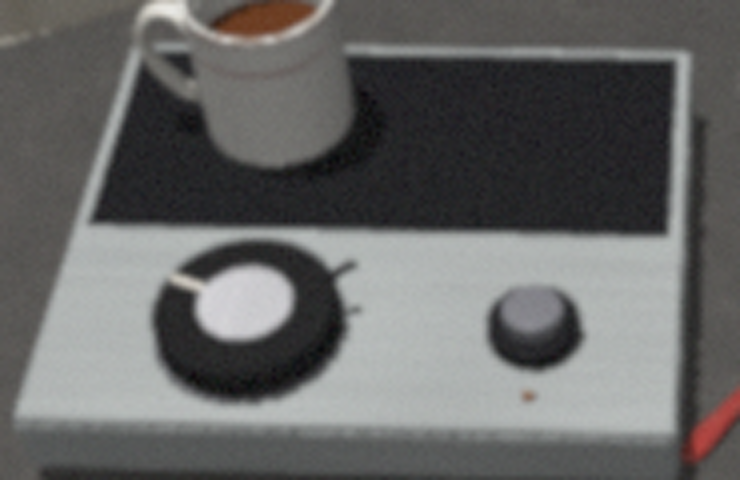

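The crop shows the pointer at (185,283), up-left of the silver cap centre (245,302). The long mark is at (345,270), the last mark at (352,310) and the key top centre at (533,310).

Run:
```python
from h import *
from scipy.spatial.transform import Rotation as R
p=r.camera_params('side')
c=lambda u,v:(u/4+160-.4,v/4+165-.4)
T=[(c(245,302),70,-78,55),(c(533,310),72,-78,-90),(c(133,50),50,140,165),(c(690,52),50,140,-165),(c(676,434),50,-140,-165),(c(15,417),50,-140,165),(c(345,270),50,-78+58*.7071,55-58*.7071)]
W=np.array([ray(p,t[0],t[1])[:2] for t in T]);L=np.array([t[2:] for t in T],float)
w0=W.mean(0);l0=L.mean(0);H=(L-l0).T@(W-w0);a=np.arctan2(H[0,1]-H[1,0],H[0,0]+H[1,1])
M=np.array([[np.cos(a),-np.sin(a)],[np.sin(a),np.cos(a)]]);o=w0-M@l0
print('yaw',np.degrees(a),o);print((W-(L@M.T+o)).round(1))
np.savez('tray.npz',M=M,o=o)
d=M@[-78,55]+o;k=M@[-78,-90]+o;print('dial',d,'key',k)
for uv in[(175,278),(190,285)]:
    v=M.T@(ray(p,c(*uv),70)[:2]-ray(p,c(245,302),70)[:2]);print('pointer',np.degrees(np.arctan2(v[1],v[0])),np.hypot(*v))
m=M.T@(ray(p,c(283,140),53)[:2]-o);print('mug approx',m)
s=r.state();X=R.from_rotvec(s['orientation']).as_matrix();print(X.round(3),s['qpos'])
print('tool x world',np.degrees(np.arctan2(X[1,0],X[0,0])))
```

```text
yaw -56.64260348298828 [ 627.19322371 -164.62445947]
[[ 2.  -1.4]
 [-0.3  1.3]
 [-6.8  4.2]
 [ 0.7  3.3]
 [ 3.7 -0.5]
 [ 0.1 -5.3]
 [ 0.5 -1.6]]
dial [630.24329027 -69.23212701] key [ 509.13103195 -148.9618008 ]
pointer 68.52155379687447 41.41744264582945
pointer 70.4507350841798 31.794611823746877
mug approx [57.25193707 60.85575713]
[[ 0.959  0.285 -0.   ]
 [ 0.285 -0.959  0.001]
 [-0.    -0.001 -1.   ]] [ 1.25940558  0.33280399 -0.06467947  1.46087574  0.02160417  1.34989077
 -0.08851679]
tool x world 16.5455951713284
```

{"op": "step_arm", "data": {
  "moves": [
    [[48,-31,0,0,1],[48,-31,0,0,1],[48,-31,0,0,1],[48,-31,0,0,1],[48,-31,0,0,1],[48,-31,0,0,1]]
  ],
  "force": 20
}}

```text
clock: 0.85
ee_pos: [401.9, -337.2, 303.8]
orientation: [3.109, 0.452, -0.0]
ft_force: [-0.6, -0.4, -0.0]
width: -0.1
gripper_force: 0.0
```

{"op": "step_arm", "data": {
  "moves": [
    [[48,-31,0,-5,1],[45,-35,0,0,1],[45,-35,0,0,1],[45,-35,0,0,1],[45,-35,0,0,1],[30,-24,0,0,1],[0,0,0,0,1],[0,0,0,0,1]]
  ]
}}

```text
clock: 1.85
ee_pos: [573.1, -66.6, 303.5]
orientation: [3.086, 0.586, -0.002]
ft_force: [-0.5, -1.4, -0.3]
width: 0.0
gripper_force: 0.0
```

Run:
```python
from h import *
from scipy.spatial.transform import Rotation as R
s=r.state();print(s['clock'],s['ee_pos'],s['qpos'].round(3) if hasattr(s['qpos'],'round') else s['qpos'],s['width'],r.tip_reach,s['ft_force'])
p=r.camera_params('wrist');f=r.grab_frame('wrist');cv2.imwrite('pics/w1.png',f[:,:,::-1])
X=R.from_rotvec(s['orientation']).as_matrix();print('tool x',np.degrees(np.arctan2(X[1,0],X[0,0])))
t=np.load('tray.npz');M,o=t['M'],t['o'];print(proj(p,[*(M@[-78,55]+o),70]),proj(p,[*(M@[-78,-90]+o),72]))
```

```text
1.85 [573.07004674 -66.58867808 303.47458112] [ 0.482  0.272 -0.533  1.57   0.141  1.339 -1.263] 0.03858140551138663 72.6 [-0.5338188  -1.38811363 -0.29202442]
tool x 21.51134190685207
[348.70057415 120.49812513] [374.54323797 262.14127978]
```

View pics/w1.png

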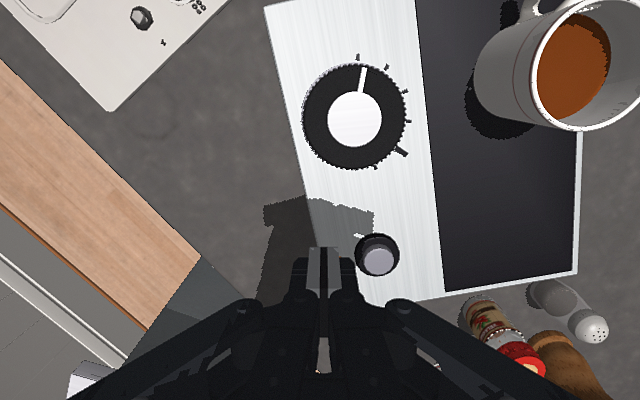

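The wrist view shows the dial cap at about (355,119), with the pointer at the first of the six marks (joint 0, so four clicks are needed). The key top is at about (379,258) and the mug is at top right, well clear. I refine from this view.

Run:
```python
from h import *
p=r.camera_params('wrist');f=cv2.imread('pics/w1.png').astype(int)
m=(f.min(2)>235).astype('uint8')
n,l,s,c=cv2.connectedComponentsWithStats(m[60:180,295:415]);
for i in range(1,n):
    if s[i,4]>300: print('white',s[i],c[i]+[295,60])
m=((f.max(2)<70)).astype('uint8');m[:,415:]=0;m[:58]=0;m[180:]=0;m[:,:295]=0
n,l,s,c=cv2.connectedComponentsWithStats(m);i=1+np.argmax(s[1:,4]);pts=cv2.findContours((l==i).astype('uint8'),0,1)[0];h=max(pts,key=len)
(ec,ax,an)=cv2.fitEllipse(h);print('ellipse',ec,ax)
k=((f.min(2)>110)&(f.max(2)<200)).astype('uint8');k[:235]=0;k[280:]=0;k[:,:357]=0;k[:,401:]=0
n,l,s,c=cv2.connectedComponentsWithStats(k);i=1+np.argmax(s[1:,4]);print('key',s[i],c[i])
print('dial ell',ray(p,ec,68),'cap',ray(p,(355,119),70),'key',ray(p,c[i],72))
a=ray(p,(360,92),70)-ray(p,(365,68),70);
a=ray(p,(264,5),50);b=ray(p,(303,156),50);print('edge dir',np.degrees(np.arctan2(*(a-b)[1::-1])))
q=r.camera_params('scene');print(ray(q,(230,215.5),70))
```

```text
white [   0    0  105  120 2251] [319.35406486 112.7334518 ]
white [103   3  16  89 320] [406.05625  115.334375]
white [  33    7   53   79 2385] [354.50062893 116.68050314]
ellipse (354.5355224609375, 117.46524810791016) (103.4553451538086, 105.10379028320312)
key [364 248  30  27 597] [378.61306533 260.98827471]
dial ell [634.45146345 -73.9813355   68.        ] cap [633.45752101 -74.66272069  70.        ] key [ 511.66845326 -152.88743254   72.        ]
edge dir 34.729645835620055
[630.14092593 -74.56018394  70.        ]
```

{"op": "step_arm", "data": {
  "moves": [
    [[15,3,10,-10.5,1],[0,0,20,-10.5,1],[0,0,20,-10.5,1],[0,0,20,-10.5,1],[0,0,20,-10.5,1],[0,0,20,-10.5,1],[0,0,10,-10.5,1],[0,0,0,-10.5,1]]
  ]
}}

```text
clock: 2.9
ee_pos: [587.5, -64.9, 182.8]
orientation: [-1.895, -2.504, 0.003]
ft_force: [1.0, -0.1, 0.6]
width: 0.2
gripper_force: 0.0
```

{"op": "step_arm", "data": {
  "moves": [
    [[0,0,0,-10.5,1],[0,0,0,-10.5,1],[0,0,0,-10.5,1],[0,0,0,-10.5,1],[0,0,0,-10.5,1],[0,0,0,0,1],[0,0,0,0,1]]
  ]
}}

```text
clock: 3.78
ee_pos: [588.2, -63.9, 183.8]
orientation: [-0.606, -3.082, 0.001]
ft_force: [0.4, 1.2, 0.1]
width: -0.2
gripper_force: 0.0
```

```bash
cat > rel.py <<'E'
import sys
from h import *
from scipy.spatial.transform import Rotation as R
s=r.state();X=R.from_rotvec(s['orientation']).as_matrix();e=np.array(s['ee_pos'])
print(round(s['clock'],2),'ee',e.round(1),'tip z',round(e[2]-r.tip_reach,1),'toolx',np.degrees(np.arctan2(X[1,0],X[0,0])).round(1),'q',np.round(s['qpos'],2),'f',np.round(s['ft_force'],1),r.tip_reach)
for n,t in(('dial',[633,-73,0]),('key',[511,-151.5,0])):
    v=X.T@(np.array(t)-e);print(n,'in tool axes',v.round(1))
E
python3 rel.py
```

```text
3.77 ee [588.2 -63.9 183.8] tip z 111.2 toolx 157.7 q [ 0.73  0.51 -0.9   1.66  0.43  1.18  0.91] f [0.4 1.2 0.1] 72.6
dial in tool axes [-44.9   8.7 183.8]
key in tool axes [  38.3 -110.2  183.9]
```

{"op": "step_arm", "data": {
  "moves": [
    [[-12,9,15,0,1],[0,0,15,0,1],[0,0,5,0,1],[0,0,2,0,1],[0,0,1,0,1],[0,0,0,0,1]]
  ]
}}

```text
clock: 4.53
ee_pos: [603.0, -59.3, 146.3]
orientation: [0.598, 3.083, -0.0]
ft_force: [-0.2, 0.7, 0.5]
width: 0.1
gripper_force: 0.0
```

{"op": "step_arm", "data": {
  "moves": [
    [[0,0,1,0,1],[0,0,1,0,1],[0,0,1,0,1],[0,0,1,0,1],[0,0,0,0,1],[0,0,0,0,1]]
  ]
}}

```text
clock: 5.28
ee_pos: [603.0, -59.2, 142.0]
orientation: [0.598, 3.084, -0.0]
ft_force: [-1.6, 0.2, 3.5]
width: -0.1
gripper_force: 1.7
```

```bash
python3 rel.py
```

```text
5.28 ee [603.  -59.2 142. ] tip z 69.4 toolx 158.0 q [ 0.68  0.59 -0.87  1.65  0.49  1.13  0.87] f [-1.6  0.2  3.5] 72.6
dial in tool axes [-33.   -1.5 142. ]
key in tool axes [  50.8 -120.   142. ]
```

{"op": "step_arm", "data": {
  "moves": [
    [[0,0,1.5,0,1],[0,0,1.5,0,1],[0,0,1.5,0,1],[0,0,0,0,1]]
  ]
}}

```text
clock: 5.78
ee_pos: [603.0, -59.0, 137.8]
orientation: [0.598, 3.084, -0.0]
ft_force: [-4.7, -0.3, 7.9]
width: -0.1
gripper_force: 3.9
```

{"op": "step_arm", "data": {
  "moves": [
    [[-0.1,2.9,0,5,1],[-0.1,2.9,0,5,1],[-0.1,2.9,0,5,1],[-0.1,2.9,0,5,1],[-0.1,2.9,0,5,1],[-0.1,2.9,0,5,1],[0,0,0,0,1]]
  ]
}}

```text
clock: 6.65
ee_pos: [614.0, -45.3, 138.2]
orientation: [1.377, 2.821, 0.001]
ft_force: [-1.5, -0.9, 6.9]
width: -0.2
gripper_force: 3.6
```

```bash
python3 rel.py
python3 - <<'E'
from h import *
f=[cv2.resize(r.grab_frame(n)[y:y+80,180:270,::-1],None,fx=4.4,fy=4.4,interpolation=2) for n,y in(('side',200),('scene',175))]
cv2.imwrite('pics/d1.png',np.hstack(f))
E
```

```text
6.65 ee [614.  -45.3 138.2] tip z 65.6 toolx 128.0 q [ 0.58  0.57 -0.76  1.63  0.43  1.11  0.37] f [-1.5 -0.9  6.9] 72.6
dial in tool axes [-33.3  -2.2 138.2]
key in tool axes [ -20.1 -146.7  138. ]
```

View pics/d1.png

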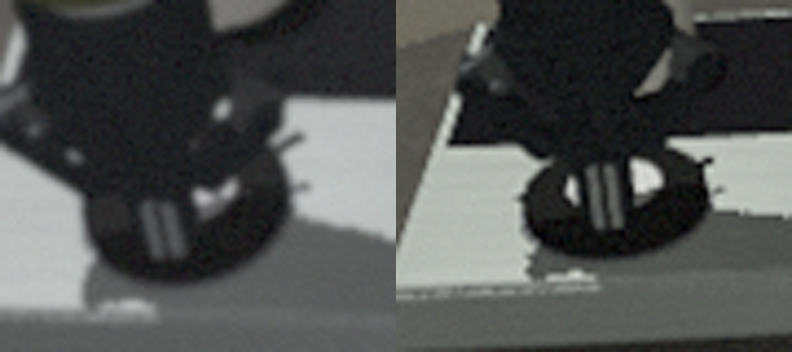

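The fingertip sits on the dial's near side, but the hand hides the pointer. I continue the arc, then lift and check.

{"op": "step_arm", "data": {
  "moves": [
    [[0,0,1,0,1],[-0.1,2.9,0,5,1],[-0.1,2.9,0,5,1],[-0.1,2.9,0,5,1],[-0.1,2.9,0,5,1],[-0.1,2.9,0,5,1],[-0.1,2.9,0,5,1],[0,0,0,0,1]]
  ]
}}

```text
clock: 7.75
ee_pos: [629.9, -39.2, 137.4]
orientation: [2.061, 2.368, 0.001]
ft_force: [-0.2, -2.5, 8.4]
width: 0.2
gripper_force: 4.0
```

{"op": "step_arm", "data": {
  "moves": [
    [[-0.1,2.9,0,5,1],[-0.1,2.9,0,5,1],[-0.1,2.9,0,5,1],[-0.1,2.9,0,5,1],[-0.1,2.9,0,5,1],[-0.1,2.9,0,5,1],[0,0,0,0,1]]
  ]
}}

```text
clock: 8.62
ee_pos: [646.6, -41.4, 137.1]
orientation: [2.604, 1.754, 0.0]
ft_force: [-2.6, -2.9, 8.0]
width: 0.3
gripper_force: 4.0
```

```bash
python3 rel.py
python3 - <<'E'
from h import *
f=[cv2.resize(r.grab_frame(n)[y:y+80,180:270,::-1],None,fx=4.4,fy=4.4,interpolation=2) for n,y in(('side',200),('scene',175))]
cv2.imwrite('pics/d2.png',np.hstack(f))
E
```

```text
8.62 ee [646.6 -41.4 137.1] tip z 64.5 toolx 67.9 q [ 0.39  0.58 -0.54  1.55  0.32  1.1  -0.61] f [-2.6 -2.9  8. ] 72.6
dial in tool axes [-34.2  -1.  137.2]
key in tool axes [-152.8  -84.6  137.1]
```

View pics/d2.png

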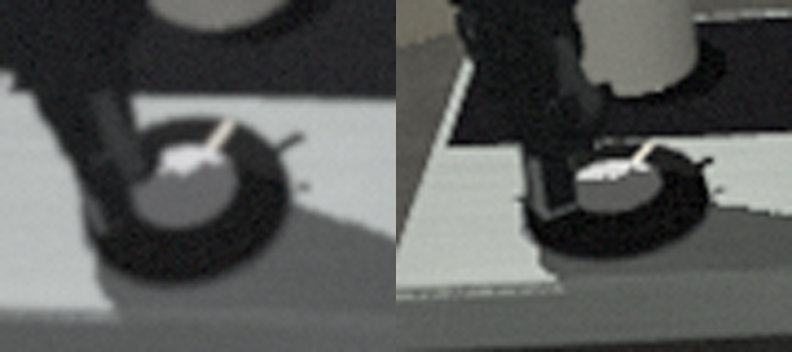

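Both views now show the pointer: in the left crop it runs from (212,150) to (233,124), turned clockwise toward the long mark at (292,140). I work out the angle.

Run:
```python
from h import *
for n,y,a,b,xo in(('side',200,(233,124),(211,151),0),('scene',175,(651,144),(636,165),396)):
    p=r.camera_params(n);g=lambda u:ray(p,((u[0]-xo)/4.4+180-.4,u[1]/4.4+y-.4),65.5)
    v=g(a)-g(b);print(n,57.1+np.degrees(np.arctan2(v[1],v[0])))
    w=g(a)-[632,-71,65.5];print(57.1+np.degrees(np.arctan2(w[1],w[0])),np.hypot(*w[:2]))
```

```text
side -23.337137260520144
-23.295775236132293 41.16997552632187
scene -16.071216596157804
-20.366846493668923 46.45040846325441
```

No slip: the pointer is at about -15 to -20°, i.e. three clicks. One more click to go.

{"op": "step_arm", "data": {
  "moves": [
    [[-0.1,2.9,0,5,1],[-0.1,2.9,0,5,1],[-0.1,2.9,0,5,1],[-0.1,2.9,0,5,1],[-0.1,2.9,0,5,1],[-0.1,2.9,0,5,1],[0,0,0,0,1],[0,0,0,0,1]]
  ]
}}

```text
clock: 9.72
ee_pos: [660.1, -51.1, 137.0]
orientation: [2.969, 1.023, 0.0]
ft_force: [-3.9, -1.6, 7.5]
width: -0.2
gripper_force: 4.0
```

{"op": "step_arm", "data": {
  "moves": [
    [[0,0,-3,0,1],[0,0,-5,0,1],[0,0,-15,0,1],[0,0,-30,0,1],[0,0,-10,0,1],[0,0,0,0,1]]
  ]
}}

```text
clock: 10.48
ee_pos: [660.2, -50.6, 200.0]
orientation: [2.969, 1.024, 0.002]
ft_force: [0.8, 0.3, -1.0]
width: -0.1
gripper_force: 0.0
```

```bash
python3 rel.py
python3 - <<'E'
from h import *
f=[cv2.resize(r.grab_frame(n)[y:y+80,180:270,::-1],None,fx=4.4,fy=4.4,interpolation=2) for n,y in(('side',200),('scene',175))]
cv2.imwrite('pics/d3.png',np.hstack(f))
E
```

```text
10.47 ee [660.2 -50.6 200. ] tip z 127.4 toolx 38.0 q [ 0.33  0.52 -0.45  1.46  0.23  1.21 -1.05] f [ 0.8  0.3 -1. ] 72.6
dial in tool axes [-35.5   0.7 200. ]
key in tool axes [-179.9  -12.7  199.8]
```

View pics/d3.png

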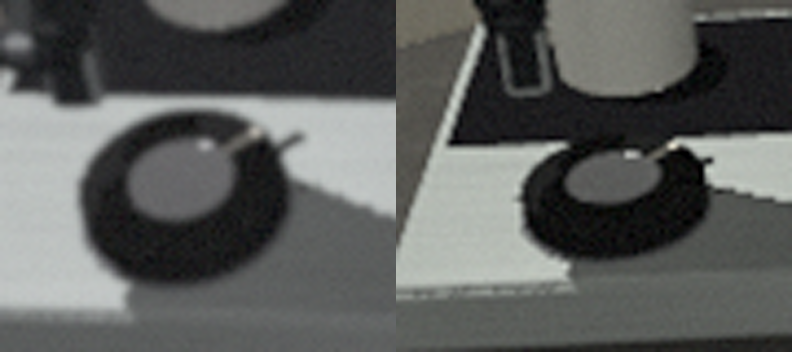

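The dial is up, with the pointer running from (228,155) to (263,131) next to the long mark at (290,143). I check the angle.

Run:
```python
from h import *
for n,y,a,b,xo in(('side',200,(262,131),(228,155),0),('scene',175,(679,144),(648,159),396)):
    p=r.camera_params(n);g=lambda u:ray(p,((u[0]-xo)/4.4+180-.4,u[1]/4.4+y-.4),70)
    v=g(a)-g(b);print(n,57.1+np.degrees(np.arctan2(v[1],v[0])))
    w=g(a)-[632,-72,70];print(57.1+np.degrees(np.arctan2(w[1],w[0])),np.hypot(*w[:2]))
```

```text
side -41.07712223389479
-47.23476142827672 42.672039138703106
scene -47.46279150037254
-42.796530196638464 46.47048950933173
```

The pointer is at -45°, so the dial is at the long mark. Now the start key.

{"op": "step_arm", "data": {
  "moves": [
    [[-45,-3,0,0,1],[-45,-3,0,0,1],[-45,-3,0,0,1],[-45,-4,0,0,1],[0,0,20,0,1],[0,0,15,0,1],[0,0,10,0,1],[0,0,0,0,1]]
  ]
}}

```text
clock: 11.58
ee_pos: [510.0, -150.7, 153.4]
orientation: [-2.968, -1.025, 0.002]
ft_force: [1.3, -0.2, 0.2]
width: 0.2
gripper_force: 0.0
```

```bash
python3 rel.py
```

```text
11.57 ee [ 510.  -150.7  153.4] tip z 80.8 toolx 38.1 q [ 0.59  0.3  -0.44  1.86  0.15  1.02 -0.82] f [ 1.3 -0.2  0.2] 72.6
dial in tool axes [144.8  15.  153.2]
key in tool axes [  0.3   1.5 153.4]
```

{"op": "step_arm", "data": {
  "moves": [
    [[0,1,6,0,1],[0,0,3,0,1],[0,0,2,0,1],[0,0,2,0,1],[0,0,1,0,1],[0,0,1,0,1],[0,0,0,0,1]]
  ]
}}

```text
clock: 12.45
ee_pos: [510.9, -152.1, 139.6]
orientation: [2.97, 1.024, 0.001]
ft_force: [-1.2, 0.6, 4.2]
width: 0.2
gripper_force: 2.2
```

{"op": "step_arm", "data": {
  "moves": [
    [[0,0,1,0,1],[0,0,1,0,1],[0,0,0,0,1],[0,0,0,0,1]]
  ]
}}

```text
clock: 12.95
ee_pos: [511.0, -152.1, 138.5]
orientation: [2.969, 1.024, 0.0]
ft_force: [-6.0, 2.0, 16.7]
width: -0.1
gripper_force: 8.2
```

The key is bottomed: 16.7 N, above the 5 N of its spring at full travel. I release it and rise clear.

{"op": "step_arm", "data": {
  "moves": [
    [[0,0,-3,0,1],[0,0,-7,0,1],[0,0,-20,0,1],[0,0,-40,0,1],[0,0,-40,0,1],[0,0,-20,0,1],[0,0,0,0,1],[0,0,0,0,1]]
  ]
}}

```text
clock: 13.95
ee_pos: [510.2, -152.1, 266.2]
orientation: [-2.969, -1.024, 0.002]
ft_force: [0.7, 0.0, -0.7]
width: -0.1
gripper_force: 0.0
```

```bash
python3 rel.py
python3 - <<'E'
from h import *
cv2.imwrite('pics/e.png',cv2.resize(r.grab_frame('side')[130:300,150:460,::-1],None,fx=2.5,fy=2.5,interpolation=2))
E
```

```text
13.95 ee [ 510.2 -152.1  266.2] tip z 193.6 toolx 38.0 q [ 0.61  0.19 -0.45  1.74  0.09  1.24 -0.77] f [ 0.7  0.  -0.7] 72.6
dial in tool axes [145.7  13.7 266. ]
key in tool axes [  1.3   0.4 266.2]
```

View pics/e.png

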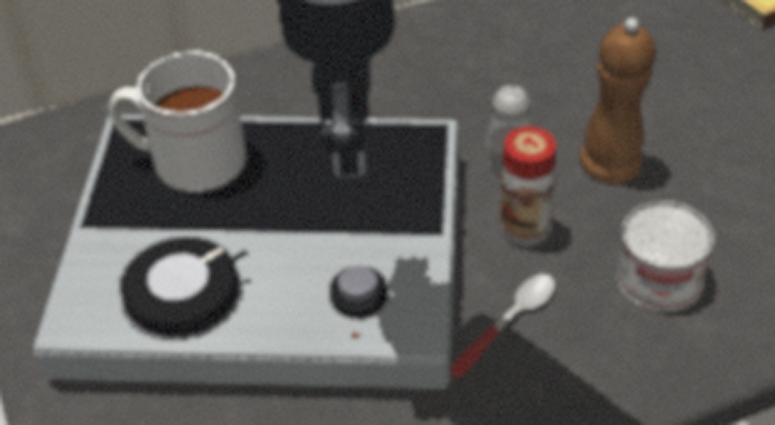

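The pointer at (212,256) points at the long mark at (240,255), the key at (358,285) is up, and the mug and other things stand as before.

```bash
python3 -c "
from cell import r
print(r.close_job())"
```

```text
the job is handed in; nothing more can be done
None
```

I turned the dial four clicks to the long mark, then pressed the start key fully down and released it. The last picture shows the mug and other things standing as before; I handed the job in at about 14 s, and no verdict came back.

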